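Load the labeller's feed rack in running order

TASK

Move the four label rolls from the aluminium supply rail to the posts of the blue feed rack, keeping their running order: the roll that stands leftmost on the supply rail, as seen from the robot (farthest towards +y), goes on the post next to the rack's red end block, the one to its right on the next post, and so on away from the red block. Every roll must end over its post, standing upright and flat on the rack; do not topple a roll, and leave the bottle and the tools where they are.

Things in the scene. Friction and masses are not known exactly. Their poses are not given: they have to be found in the camera images.
- roll_black_center (a point): The black label roll: upright hollow cylinder, 56 mm outer diameter, 70 mm tall, about 0.13 kg, with a 32 mm bore open at both ends. This point is its centre, half-way up its axis; z is that axis, up. At the start it stands over the post of its own pad on the supply rail, underside 12 mm, centre 47 mm above the table.
- roll_orange_center (a point): The orange label roll: upright hollow cylinder, 56 mm outer diameter, 70 mm tall, about 0.13 kg, with a 32 mm bore open at both ends. This point is its centre, half-way up its axis; z is that axis, up. At the start it stands over the post of its own pad on the supply rail, underside 12 mm, centre 47 mm above the table.
- roll_white_center (a point): The white label roll: upright hollow cylinder, 56 mm outer diameter, 70 mm tall, about 0.13 kg, with a 32 mm bore open at both ends. This point is its centre, half-way up its axis; z is that axis, up. At the start it stands over the post of its own pad on the supply rail, underside 12 mm, centre 47 mm above the table.
- roll_blue_center (a point): The blue label roll: upright hollow cylinder, 56 mm outer diameter, 70 mm tall, about 0.13 kg, with a 32 mm bore open at both ends. This point is its centre, half-way up its axis; z is that axis, up. At the start it stands over the post of its own pad on the supply rail, underside 12 mm, centre 47 mm above the table.
- pad_black: The fixed pad under the black roll at the start: grey, 74 mm square, 6 mm thick, on the aluminium supply rail (90 x 360 x 6 mm), with a steel post 12 mm thick, 40 mm tall in the middle. Origin: centre of its underside, 6 mm above the table; y runs along the rail to the robot's left (within 0.12 rad). The four pads are 85 mm apart in a straight row, in any order.
- pad_orange: The fixed pad under the orange roll at the start: grey, 74 mm square, 6 mm thick, on the aluminium supply rail (90 x 360 x 6 mm), with a steel post 12 mm thick, 40 mm tall in the middle. Origin: centre of its underside, 6 mm above the table; y runs along the rail to the robot's left (within 0.12 rad). The four pads are 85 mm apart in a straight row, in any order.
- pad_white: The fixed pad under the white roll at the start: grey, 74 mm square, 6 mm thick, on the aluminium supply rail (90 x 360 x 6 mm), with a steel post 12 mm thick, 40 mm tall in the middle. Origin: centre of its underside, 6 mm above the table; y runs along the rail to the robot's left (within 0.12 rad). The four pads are 85 mm apart in a straight row, in any order.
- pad_blue: The fixed pad under the blue roll at the start: grey, 74 mm square, 6 mm thick, on the aluminium supply rail (90 x 360 x 6 mm), with a steel post 12 mm thick, 40 mm tall in the middle. Origin: centre of its underside, 6 mm above the table; y runs along the rail to the robot's left (within 0.12 rad). The four pads are 85 mm apart in a straight row, in any order.
- supply_rail: The aluminium supply rail, a fixed bar 90 mm (x) by 360 mm (y, along the row, to the robot's left within 0.12 rad), 6 mm thick, that carries the four pads at y = 127.5, 42.5, -42.5 and -127.5 mm. Origin: centre of its underside, on the table.
- feed_rack: Fixed blue plate, 90 mm (x) by 450 mm (y, along the row, to the robot's left within 0.12 rad), 12 mm thick; nearer or farther than the supply rail. Origin: centre of its underside, on the table. Four empty posts, 12 mm thick, top 52 mm above the table, at x = 0, y = 127.5, 42.5, -42.5, -127.5 mm. A roll at home has 10 mm play around its post, its centre 47 mm above the table.
- red_block: The red end block of the feed rack, fixed on either end of the plate (rack y = +202.5 or -202.5 mm): 80 x 30 mm, 20 mm tall, top 32 mm above the table. A grey block of the same size is on the other end. Origin: centre of its underside, 12 mm above the table. The nearest post is 75 mm from it along the row, the others 160, 245 and 330 mm.
- cleaner: Bystander: a round bottle of cleaner, 60 mm wide, 130 mm tall, loose, well to the robot's left. Origin: centre of its underside.
- screwdriver: Bystander: a loose screwdriver lying well to the robot's right. Origin: on its underside, at about the middle.
- wrench: Bystander: a loose wrench lying well to the robot's left, beyond the bottle. Origin: on its underside, at about the middle.
There are look-alikes about, which are no part of the job. Leave any turquoise or yellow look-alike of the part that bears roll_black_center alone.

How it is judged (in metres and radians):
At the end, for the whole second after the job is handed in: The n-th roll from the left on the supply rail stands over the n-th post from the red block, for all four: axis within 14 mm of the post along and across the row, centre 42 to 52 mm above the table (flat on the plate), tilted under 0.1 rad, at rest (under 0.02 m/s) (((y of pad_black in the frame of supply_rail above 0.085 m and horizontal distance between roll_black_center and red_block between 0.061 and 0.089 m) or (y of pad_black in the frame of supply_rail between 0 and 0.085 m and horizontal distance between roll_black_center and red_block between 0.146 and 0.174 m) or (y of pad_black in the frame of supply_rail between -0.085 and 0 m and horizontal distance between roll_black_center and red_block between 0.231 and 0.259 m) or (y of pad_black in the frame of supply_rail below -0.085 m and horizontal distance between roll_black_center and red_block between 0.316 and 0.344 m)) and x of roll_black_center in the frame of feed_rack between -0.014 and 0.014 m and y of roll_black_center in the frame of feed_rack between -0.15 and 0.15 m and height (world z) of roll_black_center between 0.042 and 0.052 m and angle between each of roll_black_center, roll_orange_center, roll_white_center, roll_blue_center's own z axis and vertical below 0.1 rad and linear speed of each of roll_black, roll_orange, roll_white, roll_blue below 0.02 m/s and ((y of pad_orange in the frame of supply_rail above 0.085 m and horizontal distance between roll_orange_center and red_block between 0.061 and 0.089 m) or (y of pad_orange in the frame of supply_rail between 0 and 0.085 m and horizontal distance between roll_orange_center and red_block between 0.146 and 0.174 m) or (y of pad_orange in the frame of supply_rail between -0.085 and 0 m and horizontal distance between roll_orange_center and red_block between 0.231 and 0.259 m) or (y of pad_orange in the frame of supply_rail below -0.085 m and horizontal distance between roll_orange_center and red_block between 0.316 and 0.344 m)) and x of roll_orange_center in the frame of feed_rack between -0.014 and 0.014 m and y of roll_orange_center in the frame of feed_rack between -0.15 and 0.15 m and height (world z) of roll_orange_center between 0.042 and 0.052 m and ((y of pad_white in the frame of supply_rail above 0.085 m and horizontal distance between roll_white_center and red_block between 0.061 and 0.089 m) or (y of pad_white in the frame of supply_rail between 0 and 0.085 m and horizontal distance between roll_white_center and red_block between 0.146 and 0.174 m) or (y of pad_white in the frame of supply_rail between -0.085 and 0 m and horizontal distance between roll_white_center and red_block between 0.231 and 0.259 m) or (y of pad_white in the frame of supply_rail below -0.085 m and horizontal distance between roll_white_center and red_block between 0.316 and 0.344 m)) and x of roll_white_center in the frame of feed_rack between -0.014 and 0.014 m and y of roll_white_center in the frame of feed_rack between -0.15 and 0.15 m and height (world z) of roll_white_center between 0.042 and 0.052 m and ((y of pad_blue in the frame of supply_rail above 0.085 m and horizontal distance between roll_blue_center and red_block between 0.061 and 0.089 m) or (y of pad_blue in the frame of supply_rail between 0 and 0.085 m and horizontal distance between roll_blue_center and red_block between 0.146 and 0.174 m) or (y of pad_blue in the frame of supply_rail between -0.085 and 0 m and horizontal distance between roll_blue_center and red_block between 0.231 and 0.259 m) or (y of pad_blue in the frame of supply_rail below -0.085 m and horizontal distance between roll_blue_center and red_block between 0.316 and 0.344 m)) and x of roll_blue_center in the frame of feed_rack between -0.014 and 0.014 m and y of roll_blue_center in the frame of feed_rack between -0.15 and 0.15 m and height (world z) of roll_blue_center between 0.042 and 0.052 m); the robot touches nothing.
It fails at once if a roll is toppled (tilted more than 0.6 rad) (angle between any of roll_black_center, roll_orange_center, roll_white_center, roll_blue_center's own z axis and vertical above 0.6 rad).
It fails at once if the bottle or a tool is moved by more than 25 mm (distance of any of cleaner, screwdriver, wrench from where it was at the start of the episode above 0.025 m).
It also fails if it takes over 99 s, if anything falls off the work surface, if the arm or the gripper's body presses on something with over 40 N, if the wrist force passes 120 N, or if a joint passes its speed limit or range.

ROBOT

A 6-joint arm with a two-finger parallel gripper is mounted at the origin on the work surface. World frame = base frame: x ahead of the robot, y to its left, z up, the work surface at z = 0. Lengths are in mm, angles in rad, forces in N, time in s.
With the tool pointing down it reaches from about 400 to 825 mm from the base axis. Payload 7 kg.
Tool frame: the origin (TCP) lies at the very end of the fingers, on their centre line; the grasp point (between the pads) lies 19 mm behind it; z points along the fingers, y is the line along which they close (so a half turn about z gives the same grasp; the last joint's range is limited). The gripper opens to 88 mm and grips with 3 to 60 N. Pads are 19 mm wide; open, the fingers measure 130 mm over their backs; the gripper's body (78 mm by 193 mm) begins 47 mm behind the grasp point.
Start: joints at [1.448, 0.359, 0.012, 0, -1.224, -0.288], TCP at [269.562, 618.814, 226.561] pointing down, gripper open.
Joint ranges: [-3.07, 3.07], [-1.43, 2.12], [-1.02, 1.25], [-3.03, 1.67], [-3.05, -0], [-3.03, 3.03]. Speed limits (rad/s): [2.39, 2.39, 3.01, 3.14, 3.14, 3.14].

INTERFACE

Orientations are given as a unit quaternion [x, y, z, w].
In Python, from plant import bot gives the robot as it stands. Calls block until the motion is done:
- bot.move_ptp(position, orientation): joint-space move of the TCP to a pose.
- bot.line_to(position, velocity=150, ori=None): straight line of the TCP; ori=None keeps the orientation; velocity is the mean speed in mm/s.
- bot.move_joints(angles): joint-space move.
- bot.move_gripper(opening, force=None): finger opening in mm; force is the grip in N (None keeps the last); returns when the fingers have stopped.
- bot.pause(seconds).
- bot.solve_ik(position, orientation): joint angles nearest the present ones, or None.
- bot.read_state(): the state.
- bot.camera(name): name is "scene" or "top"; returns the picture (480x640x3 uint8, red, green, blue); there is no depth.
- bot.get_calibration(name): a dict with "fx", "fy", "cx", "cy" (pixels), "distortion" ([k1, k2, p1, p2, k3] as OpenCV has them; the pictures are not rectified), "view" (4x4, takes a point from world to camera coordinates). Camera axes: x right, y up, looking along -z (the intrinsics and any distortion apply to the point x, -y, -z); pixel columns grow to the right and rows downward; lengths in mm; the calibration is good to about 2 mm. A picture is of the moment at which its call begins. get_calibration takes no time and is no camera call.
A pose or a line that the arm cannot do raises bot.Unreachable and nothing moves.
- bot.close_job(): hands the job in; it is judged then, once.
The state is a dict: "t": time; "joint_pos": joint angles; "qvel": joint speeds; "tau": joint torques, N m; "tcp_pos": TCP position; "eef_rot": TCP orientation; "contact_force": force on the tool from outside, world axes, zero at the start; "moment": the same for the moment, N m; "width": finger opening in mm; "finger_force": force on a finger pad.
Only numpy, scipy, OpenCV 4.12 (cv2) and the standard library are available. Lean on these libraries where they do the work, as an engineer would, in place of code of your own. Each camera call takes 0.05 s, during which the arm holds its last target. There are 200 camera calls.

## Working session

There is one attempt and no reset: what is moved stays moved. The work goes in short steps, each a Python script; the robot and the scene stay as the last script left them, time stands still between calls to the robot, and variables do not carry over. Pictures are saved under pics/ and viewed, at most 14 in all, crops included, and the job is handed in when it is done.

```bash
mkdir -p pics; ls; python3 - <<'E'
from plant import bot
import cv2
for n in ("scene","top"):
    cv2.imwrite(f"pics/{n}0.png",bot.camera(n)[:,:,::-1]); print(n,bot.get_calibration(n))
print(bot.read_state())
E
```

```text
pics
scene {'fx': 613.8546369177583, 'fy': 613.8546369177583, 'cx': 317.9546030009311, 'cy': 249.78052132575237, 'distortion': array([-0.20273227,  0.        ,  0.        ,  0.        ,  0.        ]), 'view': array([[ 2.60084587e-01,  9.65572424e-01,  5.08932001e-03,
        -1.42941292e+02],
       [-7.24394125e-01,  1.91630902e-01,  6.62216543e-01,
         3.28507718e+02],
       [ 6.38442761e-01, -1.75918990e-01,  7.49295235e-01,
        -1.84282690e+03],
       [ 0.00000000e+00,  0.00000000e+00,  0.00000000e+00,
         1.00000000e+00]])}
top {'fx': 446.32562044992363, 'fy': 446.32562044992363, 'cx': 314.8194398414163, 'cy': 236.7070101998292, 'distortion': array([0.02704522, 0.        , 0.        , 0.        , 0.        ]), 'view': array([[ 2.78178125e-02, -9.99484376e-01,  1.60359710e-02,
        -1.39577085e+01],
       [ 9.89107307e-01,  2.98416065e-02,  1.44139561e-01,
        -5.05393128e+02],
       [-1.44543778e-01,  1.18516488e-02,  9.89427428e-01,
        -1.05587433e+03],
       [ 0.00000000e+00,  0.00000000e+00,  0.00000000e+00,
         1.00000000e+00]])}
{'t': 0.1, 'joint_pos': array([ 1.44809150e+00,  3.59320778e-01,  1.11973547e-02, -2.97913006e-04,
       -1.22409178e+00, -2.88091511e-01]), 'qvel': array([-0.00103735, -0.00123083,  0.00052201, -0.00020491,  0.00125649,
        0.00047519]), 'tau': array([-8.60187629e-04, -5.84166920e+01,  2.93750328e+01,  7.01557115e+00,
        1.01182310e-02, -5.81777613e-05]), 'tcp_pos': array([269.41685095, 618.45474523, 225.73512067]), 'eef_rot': array([ 9.78969252e-01, -2.04006569e-01, -8.09798155e-05,  7.18581364e-04]), 'contact_force': array([0.43325855, 0.15500527, 0.10810875]), 'moment': array([0.0299734 , 0.0326292 , 0.02809204]), 'finger_force': 0.0, 'width': 87.42557354773888}
```

View pics/top0.png

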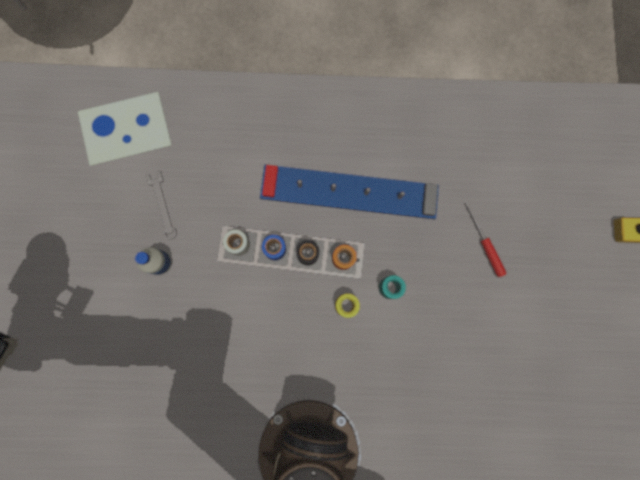

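View pics/scene0.png

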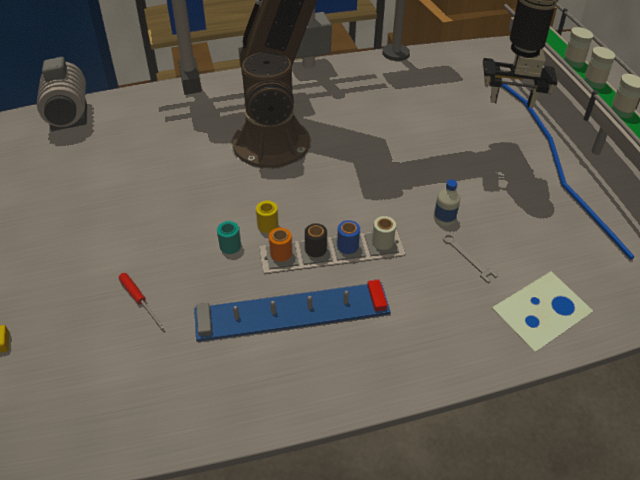

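Top view: the rolls from the left are white (235,241), blue (274,246), black (308,251) and orange (345,256). The red block is at (270,181), so it is on the left end. The posts are at about (300,183), (334,187), (368,190) and (402,194). The yellow (347,305) and turquoise (393,287) look-alikes stand on the bare table, off the rail, so they are not part of the job.

Next I'll measure in both views.

```bash
cat > vis.py <<'E'
from plant import bot
import cv2, numpy as np
def ray(n,uv):
    c=bot.get_calibration(n); V=np.array(c["view"]); K=np.array([[c["fx"],0,c["cx"]],[0,c["fy"],c["cy"]],[0,0,1]])
    x,y=cv2.undistortPoints(np.float64([[uv]]),K,c["distortion"])[0,0]
    R=V[:3,:3]; return -R.T@V[:3,3], R.T@np.array([x,-y,-1])
def cast(n,uv,z):
    o,d=ray(n,uv); return (o+d*(z-o[2])/d[2])[:2]
def project(n,P):
    c=bot.get_calibration(n); V=np.array(c["view"]); K=np.array([[c["fx"],0,c["cx"]],[0,c["fy"],c["cy"]],[0,0,1]])
    p=V[:3,:3]@np.array(P,float)+V[:3,3]; p=np.float64([[p[0],-p[1],-p[2]]])
    return cv2.projectPoints(p,np.zeros(3),np.zeros(3),K,c["distortion"])[0][0,0]
def masks(img):
    h=cv2.cvtColor(img,cv2.COLOR_RGB2HSV); H,S,V=[h[:,:,i].astype(int) for i in range(3)]
    return dict(orange=(H>3)&(H<16)&(S>160)&(V>110), blue=(H>100)&(H<130)&(S>110)&(V>50), red=((H<4)|(H>174))&(S>180)&(V>110),
                black=(V<50), white=(S<45)&(V>150), yellow=(H>22)&(H<34)&(S>150)&(V>90), teal=(H>80)&(H<98)&(S>130))
def blobs(m,lo=25):
    m=m.astype(np.uint8); cs,_=cv2.findContours(m,cv2.RETR_EXTERNAL,cv2.CHAIN_APPROX_NONE)
    return [c for c in cs if cv2.contourArea(c)>lo]
def cen(c):
    M=cv2.moments(cv2.convexHull(c)); return np.array([M["m10"],M["m01"]])/M["m00"]
E
python3 - <<'E'
from vis import *
np.set_printoptions(precision=1,suppress=True)
for n,box in (("top",(200,150,450,330)),("scene",(180,180,420,350))):
    im=bot.camera(n); x0,y0,x1,y1=box
    for k,m in masks(im).items():
        m=m.copy(); w=np.zeros_like(m); w[y0:y1,x0:x1]=1; m&=w
        for c in blobs(m,60): print(n,k,cen(c),cv2.contourArea(cv2.convexHull(c)),cv2.boundingRect(c),cast(n,cen(c),47))
    if n=="top":
        m=masks(im)["blue"]; c=max(blobs(m),key=lambda c:cv2.contourArea(c))
        w=np.array([cast(n,p[0],12) for p in c],np.float32); print("plate",cv2.minAreaRect(w),cv2.boxPoints(cv2.minAreaRect(w)))
    s=3; cv2.imwrite(f"pics/{n}_crop.png",cv2.resize(im[y0:y1,x0:x1,::-1],None,fx=s,fy=s,interpolation=cv2.INTER_CUBIC))
E
```

```text
top blue [273.3 246.6] 415.5 (262, 235, 23, 24) [477.  100.3]
top blue [352.4 192.2] 5050.5 (273, 168, 162, 50) [617.6 -88.7]
top white [291.3 251.8] 4940.5 (218, 227, 146, 51) [465.6  56.5]
top teal [392.8 286.6] 336.5 (382, 276, 22, 21) [ 389.4 -188.9]
plate ((626.9158935546875, -98.77934265136719), (409.43072509765625, 86.08940887451172), 85.00623321533203) [[ 566.2 -299. ]
 [ 652.  -306.5]
 [ 687.6  101.4]
 [ 601.9  108.9]]
scene orange [279.6 235.8] 287.5 (269, 227, 22, 18) [431.  -66.8]
scene blue [287.6 311.7] 6040.0 (195, 285, 195, 55) [ 660.7 -100.4]
scene blue [348.1 236.5] 588.5 (338, 221, 22, 33) [476.6  96.8]
scene red [376.8 293.2] 307.0 (368, 280, 19, 27) [662.7 109.1]
scene black [315.5 240.3] 603.0 (305, 225, 22, 32) [468.4  15.3]
scene yellow [266.1 215.1] 489.5 (256, 201, 21, 32) [351.4 -84.3]
scene teal [227.1 229.5] 281.0 (217, 221, 22, 18) [ 376.  -189.8]
```

View pics/top_crop.png

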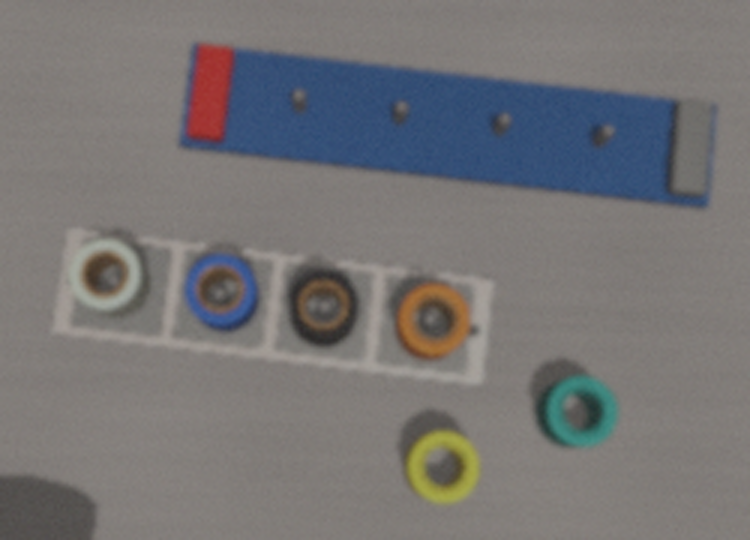

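```bash
python3 - <<'E'
from vis import *
np.set_printoptions(precision=1,suppress=True)
px=lambda a:np.array(a)/3+np.array([200,150])-1/3
for k,a in dict(white=(107,274),blue=(222,290),black=(324,306),orange=(433,319)).items(): print(k,cast("top",px(a),82))
P=np.array([cast("top",px(a),52) for a in ((299,94),(400,105),(502,117),(604,128))]); print("posts",P)
im=bot.camera("top"); m=masks(im)
c=max(blobs(m["white"][150:330,200:450]),key=cv2.contourArea)+[200,150]
w=np.array([cast("top",p[0],6) for p in c],np.float32); b=cv2.minAreaRect(w); print("rail",b,cv2.boxPoints(b))
# plate incl. red: corners from crop
Q=np.array([cast("top",px(a),12) for a in ((181,146),(706,207))]); print("near corners",Q)
for k in("red",):
  for c in blobs(m[k]|0,20): print(k,cen(c),cast("top",cen(c),32))
# scene: posts top/height via scene crop
E
```

```text
white [483.3 186.4]
blue [473.4  96.6]
black [463.2  16.9]
orange [455.6 -68.1]
posts [[ 640.4   42.7]
 [ 633.8  -40.2]
 [ 626.4 -123.9]
 [ 619.7 -207.4]]
rail ((470.6993408203125, 58.812591552734375), (356.9237976074219, 87.82184600830078), 84.66422271728516) [[ 410.4 -114.8]
 [ 497.8 -123. ]
 [ 531.   232.4]
 [ 443.6  240.6]]
near corners [[ 603.1  141.7]
 [ 564.4 -301.7]]
```

View pics/scene_crop.png

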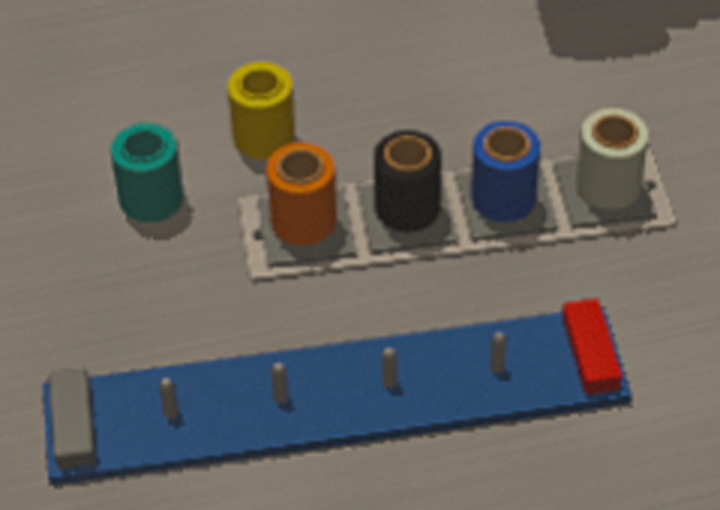

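```bash
cat > geo.py <<'E'
import numpy as np
from scipy.spatial.transform import Rotation as Rn
YR=np.array([np.sin(.086),np.cos(.086)]); POSTS=[np.array([630.,-82.5])+YR*k for k in (127.5,42.5,-42.5,-127.5)]
ROLLS=dict(white=(483.3,186.4),blue=(473.4,97.5),black=(464,16.9),orange=(456,-68.1))
def q(a,flip=0):   # tool z down, tool y across the row, row turned by a about -z
    y=np.array([np.cos(a),-np.sin(a),0])*(-1 if flip else 1); z=np.array([0,0,-1.]); return Rn.from_matrix(np.c_[np.cross(y,z),y,z]).as_quat()
QS,QR=.09,.086
E
python3 - <<'E'
from vis import *; from geo import *
np.set_printoptions(precision=1,suppress=True)
for p in POSTS: print("post",p,*( [(project(n,[*p,52])-o)*3 for n,o in (("top",(200,150)),("scene",(180,180)))] ))
for k,p in ROLLS.items(): print(k,*( [(project(n,[*p,82])-o)*3 for n,o in (("top",(200,150)),("scene",(180,180)))] ))
for f in (0,1):
    for p in [*ROLLS.values(),*POSTS]:
        for z in (32,150): print(f,z,bot.solve_ik([*p,z],q(.088,f)))
E
```

```text
post [641.   44.5] [295.8  92.3] [501.7 331.1]
post [633.7 -40.2] [399.  104.2] [391.9 346.4]
post [ 626.3 -124.8] [502.2 116. ] [280.5 361.8]
post [ 619.  -209.5] [605.6 127.9] [168.2 377.1]
white [106.  272.9] [612.9 125.9]
blue [219.9 288.9] [505.8 137.3]
black [323.1 304. ] [407.  147.6]
orange [432.  317.4] [302.2 160.3]
0 32 [ 0.7  0.3 -0.6  0.  -0.7  2.3]
0 150 [ 0.7  0.2 -0.4  0.  -1.   2.3]
0 32 [ 0.6  0.3 -0.6  0.  -0.7  2.4]
0 150 [ 0.6  0.1 -0.5  0.  -1.   2.4]
0 32 [ 0.5  0.2 -0.7  0.  -0.6  2.6]
0 150 [ 0.5  0.1 -0.5  0.  -0.9  2.6]
0 32 [ 0.3  0.2 -0.7  0.  -0.6  2.8]
0 150 [ 0.3  0.1 -0.6  0.  -0.9  2.8]
0 32 [ 0.4  0.5 -0.3  0.  -0.8  2.7]
0 150 [ 0.4  0.4 -0.2  0.  -1.   2.7]
0 32 [ 0.2  0.5 -0.3  0.  -0.8  2.8]
0 150 [ 0.2  0.3 -0.2  0.  -1.   2.8]
0 32 [ 0.1  0.5 -0.3  0.  -0.8  2.9]
0 150 [ 0.1  0.4 -0.2  0.  -1.   2.9]
0 32 None
0 150 None
1 32 [ 0.7  0.3 -0.6  0.  -0.7 -0.8]
1 150 [ 0.7  0.2 -0.4  0.  -1.  -0.8]
1 32 [ 0.6  0.3 -0.6  0.  -0.7 -0.7]
1 150 [ 0.6  0.1 -0.5  0.  -1.  -0.7]
1 32 [ 0.5  0.2 -0.7  0.  -0.6 -0.6]
1 150 [ 0.5  0.1 -0.5  0.  -0.9 -0.6]
1 32 [ 0.3  0.2 -0.7  0.  -0.6 -0.4]
1 150 [ 0.3  0.1 -0.6  0.  -0.9 -0.4]
1 32 [ 0.4  0.5 -0.3  0.  -0.8 -0.5]
1 150 [ 0.4  0.4 -0.2  0.  -1.  -0.5]
1 32 [ 0.2  0.5 -0.3  0.  -0.8 -0.3]
1 150 [ 0.2  0.3 -0.2  0.  -1.  -0.3]
1 32 [ 0.1  0.5 -0.3  0.  -0.8 -0.2]
1 150 [ 0.1  0.4 -0.2  0.  -1.  -0.2]
1 32 [-0.   0.5 -0.3  0.  -0.8 -0.1]
1 150 [-0.   0.4 -0.1  0.  -1.1 -0.1]
```

```bash
cat > go.py <<'E'
from vis import *; from geo import *
np.set_printoptions(precision=1,suppress=True)
ZG,ZU=33,155
def carry(k,i):
    a=ROLLS[k]; p=POSTS[i]
    bot.move_ptp([*a,ZU],q(QS,1)); bot.line_to([*a,ZG],100)
    bot.move_gripper(50,25); s=bot.read_state(); print(k,"grip",s["width"],s["finger_force"],s["tcp_pos"],s["contact_force"],s["t"])
    bot.line_to([*a,ZU],120); print(" lifted",bot.read_state()["width"])
    bot.line_to([*p,ZU],200,q(QR,1)); bot.line_to([*p,65],120); bot.line_to([*p,ZG+1.5],40)
    bot.pause(.2); s=bot.read_state(); print(" low",s["width"],s["tcp_pos"],s["contact_force"])
    bot.move_gripper(88); bot.line_to([*p,ZU],120); print(" t",bot.read_state()["t"])
E
python3 - <<'E'
from go import *
bot.move_gripper(88,25); carry("white",0)
for n,(x0,y0,x1,y1) in (("top",(200,150,450,330)),("scene",(180,180,420,350))):
    cv2.imwrite(f"pics/{n}_1.png",cv2.resize(bot.camera(n)[y0:y1,x0:x1,::-1],None,fx=3,fy=3))
E
```

```text
white grip 55.8232616481247 24.99991717748344 [483.3 186.4  33.1] [0.  0.8 1.3] 4.2333
 lifted 55.774599463385826
 low 55.645377970097215 [641.1  44.6  34.8] [-0.3  0.1 -1.5]
 t 10.525
```

View pics/scene_1.png

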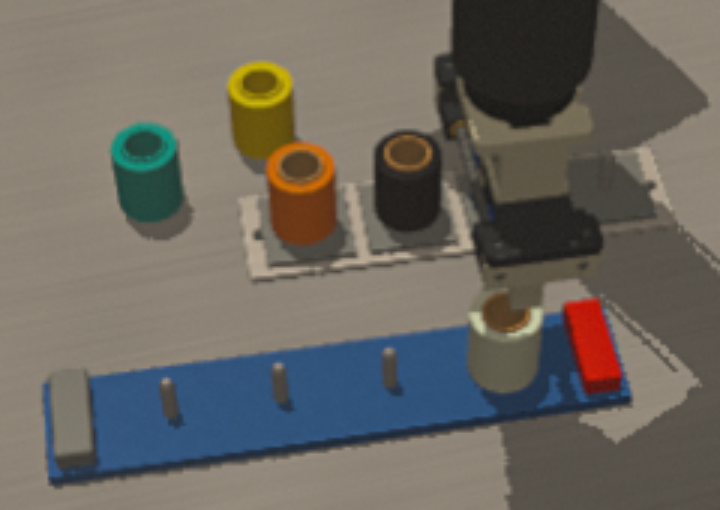

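The white roll stands upright on the first post, at about crop (506,340), next to the red block. I'll carry the rest the same way.

```bash
python3 - <<'E'
from go import *
for k,i in (("blue",1),("black",2),("orange",3)): carry(k,i)
bot.move_ptp([400,-300,250],q(QR,1))
ims=[cv2.resize(bot.camera(n)[y0:y1,x0:x1,::-1],(800,300*2-10)) for n,(x0,y0,x1,y1) in (("top",(200,150,450,330)),("scene",(180,180,420,350)))]
for i,m in enumerate(ims): cv2.imwrite(f"pics/end{i}.png",m)
print(bot.read_state()["t"])
E
```

```text
blue grip 56.589259795008225 24.999890327453613 [473.6  97.6  33.2] [-0.9  0.8  1.8] 13.3417
 lifted 56.766478144303
 low 56.48087789290305 [633.9 -40.1  34.8] [ 0.6 -0.5 -1.9]
 t 19.625
black grip 56.3805343885219 24.999864539131522 [464.1  17.   33.1] [-0.8 -0.2  2.2] 22.3583
 lifted 56.193662911288776
 low 56.377869889357534 [ 626.5 -124.8   34.8] [-0.6 -0.1 -0.4]
 t 28.6583
orange grip 54.84503023179095 24.92593802511692 [456.1 -68.1  33.1] [-1.   0.6  2.3] 31.4083
 lifted 54.673447900966444
 low 54.896733533676255 [ 619.2 -209.6   34.8] [-0.1 -0.3 -2. ]
 t 37.7417
38.8417
```

View pics/end0.png

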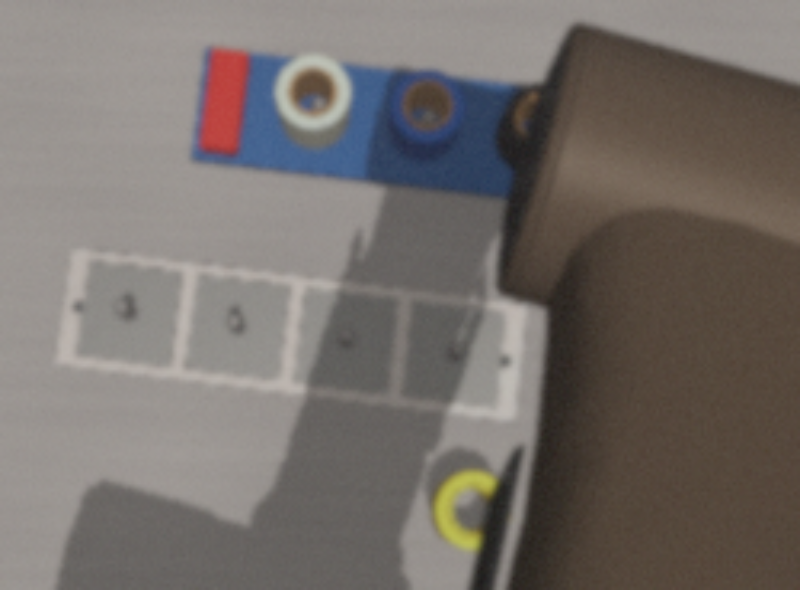

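View pics/end1.png

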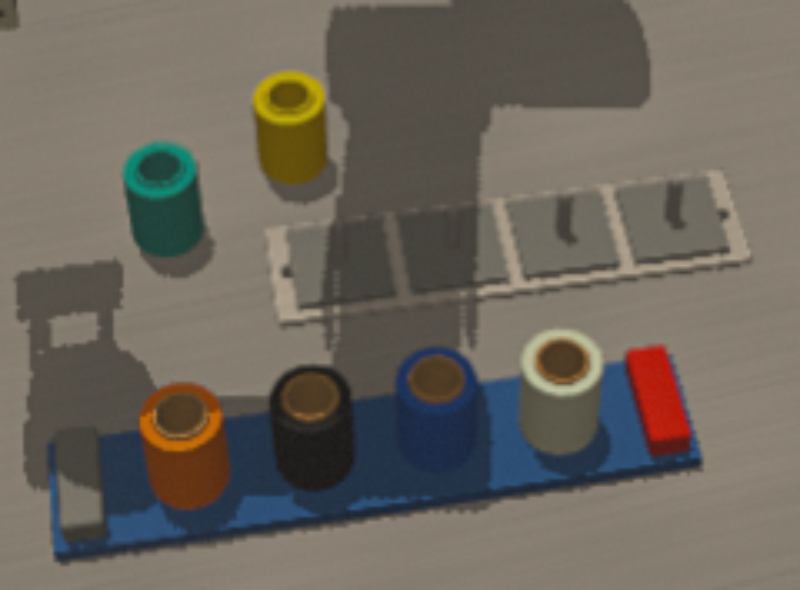

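White, blue, black and orange stand upright from the red block outward, at end-crop tops (562,360), (436,378), (311,396) and (181,414). I'll check that they are seated at the right height before handing in.

```bash
python3 - <<'E'
from go import *
for p,m in zip(POSTS,((562,360),(436,378),(311,396),(181,414))):
    u=np.array(m)/[800/240,590/170]+180
    print(cast("scene",u,82)-p, [np.round((project("scene",[*p,z])-180)*[800/240,590/170]) for z in (82,122)])
E
```

```text
[4.7 0.5] [array([559., 355.]), array([562., 315.])]
[ 4.4 -0.6] [array([435., 373.]), array([435., 333.])]
[4.6 0.1] [array([309., 390.]), array([306., 352.])]
[ 4.2 -1.7] [array([182., 408.]), array([176., 370.])]
```

```bash
python3 -c "
from plant import bot
print(bot.close_job())"
```

```text
the job is handed in; nothing more can be done
None
```

I moved all four rolls to the feed rack in order (white, blue, black, orange, starting next to the red block), upright and seated over their posts in the last pictures, and handed the job in at about 39 s of the 99 s; the hand-in reported no verdict.

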